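# Load the filter cell and hold its bayonet collar home

## Robot

A 6-joint arm with a two-finger parallel gripper is mounted at the origin on a cart in front of the work surface, level with it; the furniture and walls round the work are solid. World frame = base frame: x ahead of the robot, y to its left, z up, the work surface at z = 0. Lengths are in m, angles in rad, forces in N, time in s.
With the tool pointing down it reaches from about 0.35 to 0.85 m from the base axis. Payload 8.1 kg.
Tool frame: the origin (TCP) lies between the finger pads; the fingertips stand 14 mm ahead of it and the grasp point (between the pads) lies 5 mm behind it (robot.tcp_to_tips is the z of the fingertips in the tool frame, in m); z points along the fingers, y is the line along which they close (so a half turn about z gives the same grasp; the last joint's range is limited). The gripper opens to 93 mm and grips with 3 to 60 N. Pads are 15 mm wide; open, the fingers measure 128 mm over their backs; the gripper's body (75 mm by 188 mm) begins 65 mm behind the grasp point.
Start: joints at [1.057, 0.13, 1.488, -0, 1.523, -0.085], TCP at [0.249, 0.546, 0.233] pointing down, gripper open.
Joint ranges: [-2.96, 2.96], [-0.89, 2.26], [0.02, 2.5], [-1.34, 4.48], [0, 2.73], [-2.66, 2.66]. Speed limits (rad/s): [2.39, 2.39, 2.79, 3.14, 3.14, 3.14].

## Interface

Orientations are given as a rotation vector (axis times angle).
In Python, from plant import sensors, read_camera, robot gives the robot as it stands.
- The arm moves only by the tool advance, called after "Call:" as name([rows], argument=value, ...), one row to a line, values as JSON. Schema: {"type":"object","properties":{"segments":{"type":"array","items":{"type":"array","items":{"type":"array","items":{"type":"number"},"minItems":5,"maxItems":5},"minItems":1,"maxItems":20},"minItems":1,"maxItems":1},"force":{"type":"number"},"only":{"type":"string"},"quiet":{"type":"boolean"},"lines":{"type":"string"}},"required":["segments"],"additionalProperties":false}. segments is a list that holds a single list of rows (three levels of brackets), with 1 to 20 rows, each of 5 numbers: the finger opening in m, then dx, dy, dz in shares of the most that a row can go, 1 being 50 mm, then a turn about the tool's z in units of 0.25 rad; each row shifts and turns the commanded pose from where the row before left it, along the tool's axes as they then stand; what a row does not reach is not made up. A row lasts 1/10 s, in which the tool goes at most 0.05 m and 0.15 rad, less where a joint would pass 70% of its speed; a pose out of reach is approached as far as the arm can. The fingers move at their own pace and stop on an object; force is the grip in N (left out, the last holds). Time passes only in rows, so rows that do not move let the fingers close. The tool returns the time, the measured TCP pose, the force, the opening and the grip force at its end. only (a regular expression) keeps the lines of the reply that match it, lines (a string "A,B") keeps lines A to B, and quiet returns only ok. Input that does not fit is refused with a message, and nothing moves.
- sensors.read_state(): the state, without advancing time (a new reading comes with each control period).
- read_camera(name): name is "scene" or "top" or "wrist"; returns a dict with "image" (400x640x3 uint8, red, green, blue), "depth" (400x640 float32, m along the optical axis (not along the pixel's ray), 0 where there is no reading), "fx", "fy", "cx", "cy" (pixels), "R" (3x3) and "t" (3): a world point X has camera coordinates R X + t. Camera axes: x right, y down, z forward; pixel columns grow to the right and rows downward; lengths in m; the calibration is good to about 2 mm. The wrist camera is an equidistant fisheye: a pixel r from the principal point sees the ray r / f radians off the axis. A picture is of the moment at which its call begins.
- robot.close_job(): hands the job in; it is judged then, once.
The state is a dict: "t": time; "q": joint angles; "dq": joint speeds; "joint_torque": joint torques, N m; "tool_pos": TCP position; "orientation": TCP orientation; "force": force on the tool from outside, world axes, zero at the start; "wrist_torque": the same for the moment, N m; "opening": finger opening in m; "gripper_force": force on a finger pad.
Only numpy, scipy, OpenCV 4.12 (cv2) and the standard library are available. Lean on these libraries where they do the work, as an engineer would, in place of code of your own. Each camera call takes 0.05 s, during which the arm holds its last target. There are 200 camera calls.

## Task

Load the filter cell: press the orange filter flush into the square recess on top of the cell's barrel, then put the blue knurled collar over the barrel and turn it until its hidden keyways drop over the pins. Push the collar fully home against the spring and finish while the gripper is still holding it pushed down there; do not disturb the beaker, the timer or the dish.

Things in the scene. Friction and masses are not known exactly. Their poses are not given: they have to be found in the camera images.
- filter_cell: Fixed filter cell. Origin: centre of its underside on the worktop, z up. Grey foot plate 104 x 104 x 12 mm, black round riser of diameter 74 up to z = 30 with a short brass stub on its +x side, and on it an upright aluminium barrel of diameter 42, from z = 30 to its rim at z = 60.
- recess (a point): Centre of the mouth of the square recess in the barrel's top, on the barrel's axis at rim height (60 mm above the cell's underside). Recess 27.4 x 27.4 mm, sides along the cell's x and y, 10 deep.
- pin_level (a point): Point on the barrel's axis level with the tops of the pins (47 mm above the cell's underside). Three round steel pins of diameter 6, 120 degrees apart, stand out of the barrel to 27.5 mm from its axis; how they are turned about it differs every time and is found by feel. The collar's underside rests here until its keyways match the pins within about 0.15 rad (120 degrees of turning at most).
- filter: Loose orange filter, 0.04 kg. Origin: centre of its underside, z up. Square frame 24 x 24 x 10 mm with a grip tab on top, 10 (along x) x 20 (along y) x 18 high: 28 high in all. It fits the recess in any quarter turn. Seated, its underside is on the recess floor, the frame's top flush with the barrel's rim, the tab above it.
- collar: Loose knurled blue collar with a black top face, about 0.15 kg, upright. Origin: centre of its underside, z up. Outer diameter 64 mm (66 over the knurl), 35 high, bore 45.4. Three keyways, 15 wide and reaching 29 from the axis, run up the bore 120 degrees apart, the first at the collar's +x; they cannot be seen from above. Upright over the barrel it drops 9 mm when they match the pins.
- collar_top (a point): Centre of the collar's top face, 35 mm above its underside. The black top flange is 4.5 mm thick and has an opening of diameter 32 mm, through which the seated filter's tab passes.
- spring_ring (a joint): How far the flat spring-loaded steel ring round the barrel below the pins (diameter 47 to 62 mm) is pressed down, m: 0 free (its top 38 mm above the cell's underside), 0.005 at its stop (33 mm: the collar's underside is then fully home). About 1.8 N per mm, 9 N at the stop; let go, it lifts the collar about 4 mm.
- beaker: Bystander: small clear beaker, diameter 70, 71 high. Origin: centre of its underside.
- lab_timer: Bystander: white timer lying flat, 62 x 68 x 18. Origin: centre of its underside.
- dish: Bystander: petri dish, diameter 64, 15 high. Origin: centre of its underside.

How it is judged:
By the outcome, as a careful person would: the job done as asked, in the order asked, and still so for the second after the job is handed in, while the arm keeps its last pose, push and grip.
It also fails if it takes over 64 s, if anything falls off the work surface, if the arm or the gripper's body presses on something with over 40 N, if the wrist force passes 120 N, or if a joint passes its speed limit or range.

## Working session

There is one attempt and no reset: what is moved stays moved. The work goes in short steps, Python scripts to look and compute and a tool call to move; the robot and the scene stay as the last step left them, time stands still between calls to the robot, and variables do not carry over. Pictures are saved under pics/ and viewed, at most 10 in all, crops included, and the job is handed in when it is done.

```bash
ls; mkdir -p pics; python3 - <<'E'
from plant import sensors, read_camera, robot
import cv2,numpy as np,pickle
s=sensors.read_state();print(s['t'],s['tool_pos'],s['orientation'],s['opening'])
for n in("scene","top","wrist"):
    c=read_camera(n);pickle.dump(c,open(f'{n}0.pkl','wb'));print(n,c['fx'],c['cx'],c['cy'],c['R'].tolist() if hasattr(c['R'],'tolist') else c['R'],c['t'])
    cv2.imwrite(f'pics/{n}0.png',c['image'][:,:,::-1])
E
```

```text
pics
0.0 [0.24916484 0.5452029  0.23159661] [-6.68229399e-01 -3.06914947e+00  2.77433486e-03] 0.0928915786029597
scene 396.5303527937146 325.22960476523923 194.87962278166714 [[0.8576326628601764, -0.5142502387751483, 0.0035927030306122255], [-0.3150865636796562, -0.5309762278085387, -0.7866286944237163], [0.4064316338376102, 0.6735064494285988, -0.6174158967779927]] [-0.36700065  0.22925939  0.92062505]
top 476.0265530947528 317.4727155779208 199.00001675424843 [[-0.02681904268233716, -0.9995692059823212, 0.01192230688561143], [-0.9844113717291585, 0.024334710047021185, -0.17418976174633172], [0.17382459595787755, -0.01640805713054174, -0.9846399268266961]] [0.06292771 0.47610729 1.23651412]
wrist 309.70691628693146 320.42984970231544 200.61016576248912 [[0.4161790611017815, 0.9092822346469122, -0.0008982516120224786], [0.8727486843165686, -0.3991800334752011, 0.2810071794428699], [0.2551562719670821, -0.1177332520159712, -0.9597052455028086]] [-0.60018021 -0.03275213  0.39126485]
```

View pics/top0.png

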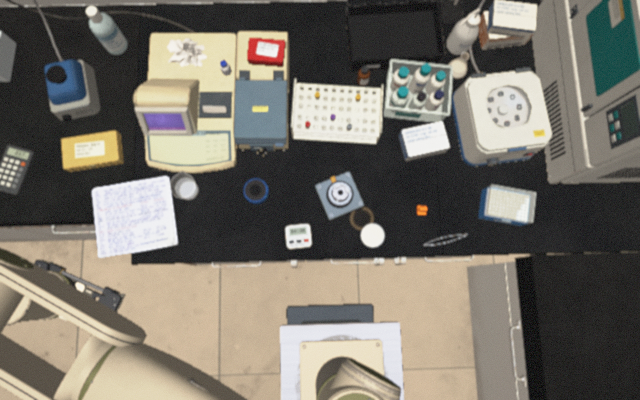

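View pics/scene0.png

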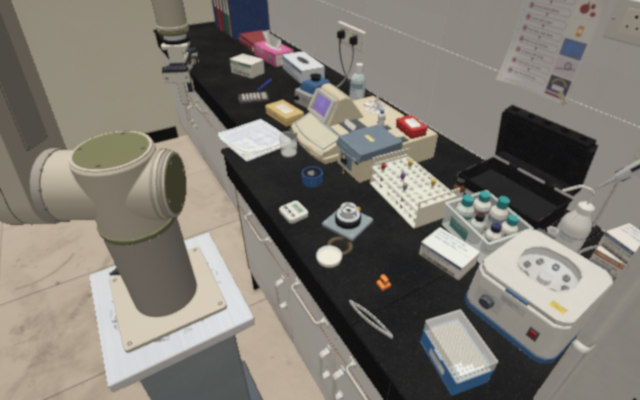

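Top view: collar (256,190), cell (341,195) with its stub up-left, filter (422,210), timer (298,236), dish (372,235) and beaker (185,186). There is a brown ring at (361,218) by the cell. Scene view: collar (312,177), barrel (348,213), filter (383,283).

```bash
cat > h.py <<'E'
import numpy as np,cv2
from scipy.spatial.transform import Rotation as Ro
def ray(c,u,v,fish=False):
    a=np.array([(u-c['cx'])/c['fx'],(v-c['cy'])/c['fy']])
    if fish:
        r=np.hypot(*a); d=np.array([*(a*np.sin(r)/max(r,1e-9)),np.cos(r)])
    else: d=np.array([*a,1.])
    R=np.array(c['R']); return -R.T@np.array(c['t']), R.T@d/np.linalg.norm(d)
def plane(c,u,v,z,fish=False):
    o,d=ray(c,u,v,fish); return o+d*(z-o[2])/d[2]
def two(r1,r2):
    (o1,d1),(o2,d2)=r1,r2
    s=np.linalg.lstsq(np.c_[d1,-d2],o2-o1,rcond=None)[0]
    a,b=o1+d1*s[0],o2+d2*s[1]; return (a+b)/2,np.linalg.norm(a-b)
def blobs(im,lo,hi,minA=20,roi=None):
    h=cv2.cvtColor(im,cv2.COLOR_RGB2HSV); m=cv2.inRange(h,np.array(lo),np.array(hi))
    if roi: k=np.zeros_like(m);k[roi[1]:roi[3],roi[0]:roi[2]]=255;m&=k
    m=cv2.morphologyEx(m,cv2.MORPH_CLOSE,np.ones((3,3),np.uint8))
    cs,_=cv2.findContours(m,cv2.RETR_EXTERNAL,cv2.CHAIN_APPROX_NONE)
    return [c for c in sorted(cs,key=cv2.contourArea)[::-1] if cv2.contourArea(c)>=minA]
def totool(s,dw): return Ro.from_rotvec(s['orientation']).inv().apply(dw)
E
python3 - <<'E'
from h import *;import pickle
T,S=[pickle.load(open(n+'0.pkl','rb')) for n in('top','scene')]
for n,a,b in[('collar',(256,190),(312,177)),('cell',(341,194),(348,209)),('filter',(422,210),(383,283)),('timer',(298,236),(293,211)),('dish',(372,235),(329,256)),('beaker',(185,186),(289,146)),('brown',(361,218),(340,244)),('whitebox',(425,141),(449,252)),('rack',(336,112),(412,190)),('bluebox',(507,205),(460,345))]:
    p,e=two(ray(T,*a),ray(S,*b));print(n,p.round(3),round(e,4), 'd',T['depth'][a[1],a[0]], plane(T,*a,0.03).round(3))
for n,c in(('T',T),('S',S)):
  for l,lo,hi,roi in(('orange',(5,150,120),(18,255,255),(370,190,450,310)),('blue',(100,100,40),(125,255,255),(230,150,340,215))):
    for k in blobs(c['image'],lo,hi,10,roi)[:3]:print(n,l,cv2.contourArea(k),cv2.boundingRect(k),cv2.minAreaRect(k))
E
python3 - <<'E'
import cv2
a=cv2.imread('pics/top0.png')[150:260,230:450]
cv2.imwrite('pics/topc.png',cv2.resize(a,None,fx=3.6,fy=3.6,interpolation=cv2.INTER_CUBIC))
E
```

```text
collar [0.511 0.219 0.012] 0.0022 d 1.3261997 [0.509 0.217 0.03 ]
cell [ 0.489 -0.013  0.055] 0.0046 d 1.2701794 [ 0.492 -0.014  0.03 ]
filter [ 0.445 -0.237  0.008] 0.0004 d 1.2926577 [ 0.442 -0.231  0.03 ]
timer [0.383 0.106 0.008] 0.0002 d 1.282786 [0.381 0.105 0.03 ]
dish [ 0.381 -0.096  0.006] 0.001 d 1.2921345 [ 0.378 -0.093  0.03 ]
beaker [0.526 0.411 0.023] 0.0005 d 1.2850766 [0.524 0.409 0.03 ]
brown [ 0.43  -0.069  0.   ] 0.0032 d 1.3111258 [ 0.425 -0.065  0.03 ]
whitebox [ 0.637 -0.254  0.026] 0.0001 d 1.30493 [ 0.636 -0.252  0.03 ]
rack [ 0.728 -0.008  0.024] 0.0001 d 1.2948083 [ 0.726 -0.008  0.03 ]
bluebox [ 0.451 -0.458  0.051] 0.0088 d 1.247468 [ 0.45  -0.464  0.03 ]
T orange 92.5 (417, 205, 11, 11) ((422.0, 210.0), (10.0, 10.0), 90.0)
T blue 518.5 (242, 177, 27, 27) ((255.2000274658203, 190.60000610351562), (25.93838882446289, 25.93838882446289), 26.56505012512207)
S orange 131.0 (376, 274, 15, 16) ((383.0800476074219, 281.9400329589844), (14.000000953674316, 12.20000171661377), 53.13010025024414)
S blue 375.0 (301, 166, 23, 22) ((312.0, 176.5), (21.0, 22.0), 90.0)
```

View pics/topc.png

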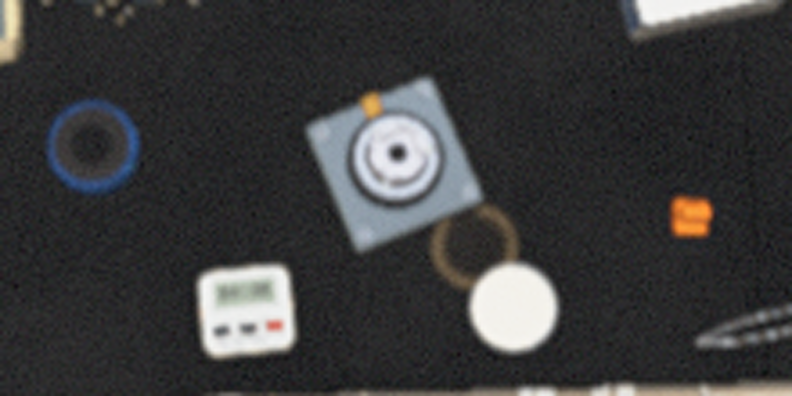

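The crop shows the cell's foot turned by about 24° (stub at (372,104), barrel centre at (397,153)). The filter is at (691,216) and lies roughly square to the world axes. I'll fly over the cell for a closer wrist view.

Units first: shifts go in shares of 50 mm and turns go in units of 0.25 rad. So -0.035 m is -0.7, -0.031 m is -0.62.

```bash
cat > snap.py <<'E'
import sys,cv2,pickle
from plant import sensors, read_camera
n=sys.argv[1];c=read_camera('wrist');c['s']=sensors.read_state();pickle.dump(c,open(n+'.pkl','wb'));cv2.imwrite(f'pics/{n}.png',c['image'][:,:,::-1])
E
```

Call:
advance([
  [[0.093,-0.7,-0.62,0,0],[0.093,-0.7,-0.62,0,0],[0.093,-0.7,-0.62,0,0],[0.093,-0.7,-0.62,0,0],[0.093,-0.7,-0.62,0,0],[0.093,-0.7,-0.62,0,0],[0.093,-0.7,-0.62,0,0],[0.093,-0.7,-0.62,0,0],[0.093,-0.7,-0.62,0,0],[0.093,-0.7,-0.62,0,0],[0.093,-0.7,-0.62,0,0],[0.093,-0.7,-0.62,0,0],[0.093,0,0,0,0]],
])

```text
t: 1.45
tool_pos: [0.4779, 0.0279, 0.2323]
orientation: [0.677, 3.067, -0.003]
force: [-0.6, 0.4, 0.1]
opening: 0.0931
gripper_force: 0.0
```

```bash
python3 snap.py w1
```

```text
(no output)
```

View pics/w1.png

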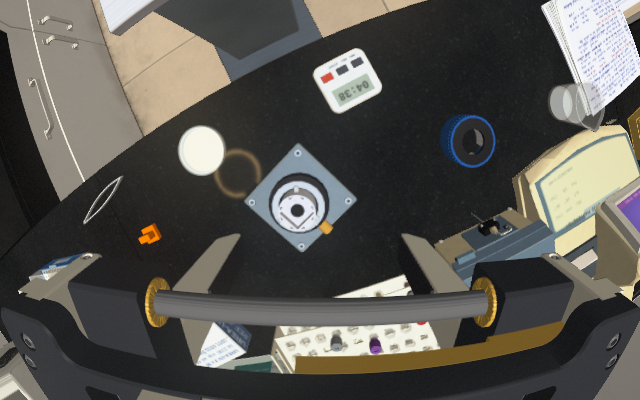

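Wrist view: foot corners near (299,143), (357,202), (303,252) and (245,201), with the stub at (326,228). Collar at (468,140), filter (150,235), dish (202,150), timer (347,80).

```bash
python3 - <<'E'
from h import *;import pickle
c=pickle.load(open('w1.pkl','rb'));im=c['image']
T,S=[pickle.load(open(n+'0.pkl','rb')) for n in('top','scene')]
P=lambda u,v,z:plane(c,u,v,z,True)
q=[P(u,v,.012) for u,v in((299,143),(357,202),(303,252),(245,201))]
print('corners',np.round(q,4),'mean',np.mean(q,0).round(4))
for i in range(4):
    d=q[(i+1)%4]-q[i];print(np.linalg.norm(d).round(4),np.degrees(np.arctan2(d[1],d[0])).round(1))
# two-view height checks
print('stub',P(326,228,.02))
for n,w,t,lo,hi,roi in(('collar',0,0,(100,120,40),(125,255,255),(420,90,510,180)),('filter',0,0,(5,150,120),(18,255,255),(120,210,180,260))):
    for k in blobs(im,lo,hi,10,roi)[:2]:
        pts=k[:,0].astype(float)
        (u,v),r=cv2.minEnclosingCircle(k);print(n,(u,v),r,cv2.boundingRect(k))
        for z in (0,.01,.028,.035):
            w=np.array([P(a,b,z)[:2] for a,b in pts],np.float32)
            print(z,cv2.minEnclosingCircle(w),cv2.minAreaRect(w))
        M={'collar':(255.2,190.6),'filter':(422,210)}[n];print('two',two(ray(c,u,v,True),ray(T,*M)))
# dark round riser / hole
print('barrel hole', two(ray(c,297,211,True),ray(T,340.3,192.5)))
E
python3 - <<'E'
import cv2
a=cv2.imread('pics/w1.png')
import numpy as np
x=cv2.resize(a[135:260,235:365],None,fx=4.5,fy=4.5,interpolation=cv2.INTER_CUBIC);y=cv2.resize(a[215:255,130:170],None,fx=5,fy=5,interpolation=cv2.INTER_CUBIC)
o=np.zeros((x.shape[0],800,3),np.uint8);o[:,:x.shape[1]]=x;o[:200,590:790]=y
cv2.imwrite('pics/w1c.png',o)
E
```

```text
corners [[ 0.43    0.0224  0.012 ]
 [ 0.5276  0.0564  0.012 ]
 [ 0.5615 -0.0358  0.012 ]
 [ 0.4663 -0.0725  0.012 ]] mean [ 0.4963 -0.0074  0.012 ]
0.1033 19.2
0.0983 -69.8
0.102 -158.9
0.1016 110.9
stub [0.54004331 0.00753718 0.02      ]
collar (466.7716064453125, 140.7716064453125) 28.74685287475586 (440, 114, 56, 54)
0 ((0.5173292756080627, 0.2289130687713623), 0.04366537183523178) ((0.5175016522407532, 0.22918051481246948), (0.08628964424133301, 0.07189624011516571), 67.05763244628906)
0.01 ((0.5144703984260559, 0.22456809878349304), 0.04253290593624115) ((0.51463782787323, 0.22482895851135254), (0.08404653519392014, 0.07002758979797363), 67.05866241455078)
0.028 ((0.5093237161636353, 0.21674714982509613), 0.04049481824040413) ((0.5094825625419617, 0.21699601411819458), (0.08000943809747696, 0.06666355580091476), 67.05745697021484)
0.035 ((0.5073210597038269, 0.2137063890695572), 0.03970237076282501) ((0.507477879524231, 0.21394988894462585), (0.07843930274248123, 0.06535551697015762), 67.05812072753906)
two (array([0.51102521, 0.22019651, 0.01494882]), np.float64(0.0023347409048
[... 294 characters left out ...]
437, -0.2368628978729248), 0.02283371053636074) ((0.4482741355895996, -0.23754525184631348), (0.04317700117826462, 0.02439822629094124), 88.04835510253906)
0.028 ((0.4434376657009125, -0.22251790761947632), 0.02174166589975357) ((0.44630685448646545, -0.2231675386428833), (0.04110295698046684, 0.02322622574865818), 88.04837036132812)
0.035 ((0.4427289664745331, -0.21693937480449677), 0.021317001432180405) ((0.4455418288707733, -0.21757619082927704), (0.04029637575149536, 0.022770436480641365), 88.04837036132812)
two (array([ 0.44627934, -0.23683556,  0.00762991]), np.float64(0.0011804508142516006))
barrel hole (array([ 0.49347414, -0.00954369,  0.05341187]), np.float64(0.004265944548058506))
```

View pics/w1c.png

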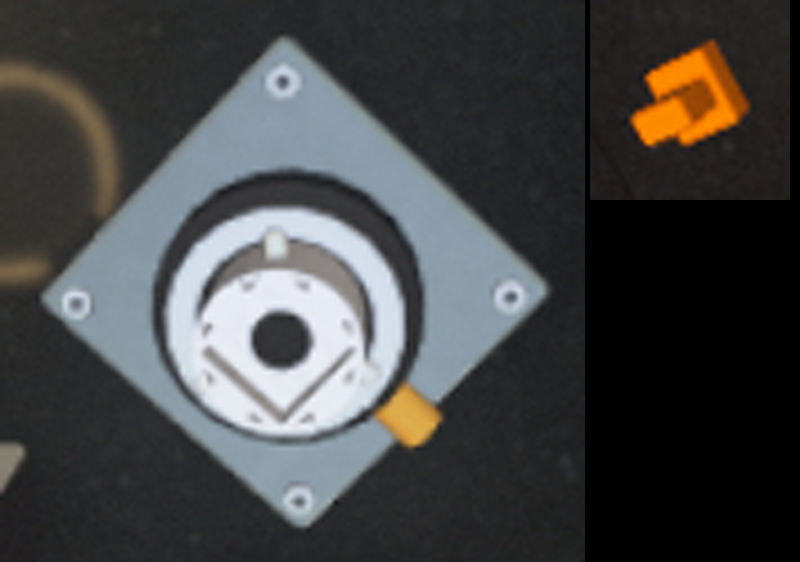

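The crop shows the pins at (275,243), (370,373) and (200,378), the barrel's top at (280,351), and the filter's tab standing upright. Next I'll move over the filter.

Call:
advance([
  [[0.06,-0.28,-0.85,0.3,0],[0.06,-0.28,-0.85,0.3,0],[0.06,-0.28,-0.85,0.3,0],[0.06,-0.28,-0.85,0.3,0],[0.06,-0.28,-0.85,0.3,0],[0.06,-0.28,-0.85,0.3,0],[0.06,0,0,0,0]],
])

```text
t: 2.2
tool_pos: [0.4451, -0.2365, 0.1402]
orientation: [-0.673, -3.065, -0.0]
force: [-0.4, 0.6, -1.1]
opening: 0.06
gripper_force: 0.0
```

```bash
python3 snap.py w2
python3 - <<'E'
from h import *;import pickle
c=pickle.load(open('w1.pkl','rb'))
P=lambda u,v,z:plane(c,u,v,z,True)
q=[P(235+u/4.5,135+v/4.5,.012) for u,v in((285,36),(550,292),(302,528),(40,298))]
d=q[2]-q[0];e=q[1]-q[3]
print('cell',np.mean(q,0).round(4),np.degrees(np.arctan2(d[1],d[0]))+45,np.degrees(np.arctan2(e[1],e[0]))-45)
print('rim',P(235+280/4.5,135+351/4.5,.06), 'hole',P(235+281/4.5,135+339/4.5,.05))
c2=pickle.load(open('w2.pkl','rb'));im=c2['image']
for k in blobs(im,(5,150,120),(18,255,255),100)[:3]:
    print(cv2.boundingRect(k),two(ray(c2,*k[:,0].mean(0),True),ray(c,148.5,233.6,True)))
    x,y,w,h=cv2.boundingRect(k)
    if w<150:
        a=im[max(y-20,0):y+h+20,max(x-20,0):x+w+20,::-1];print('crop origin',x-20,y-20);cv2.imwrite('pics/w2c.png',cv2.resize(a,None,fx=5,fy=5,interpolation=cv2.INTER_CUBIC));break
E
```

```text
cell [ 0.4955 -0.0079  0.012 ] 20.95449889375967 20.8018926596595
rim [ 0.49587226 -0.00803661  0.06      ] hole [ 0.49582733 -0.00853765  0.05      ]
(308, 181, 32, 33) (array([ 0.44776701, -0.23326885,  0.01304923]), np.float64(0.003146350889089322))
crop origin 288 161
```

View pics/w2c.png

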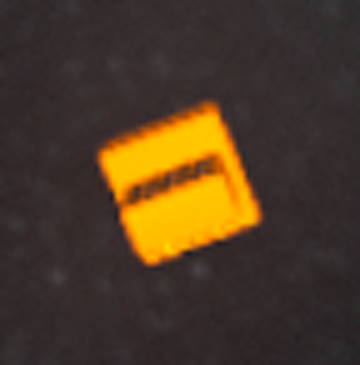

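The close crop shows the filter's outline at (97,152), (215,103), (262,215) and (150,267). The tab's long side runs along the direction (100,-40).

```bash
python3 - <<'E'
from h import *;import pickle
c=pickle.load(open('w2.pkl','rb'))
P=lambda u,v,z:plane(c,288+u/5,161+v/5,z,True)
for a,b,z in(((97,152),(215,103),0.0),((105,160),(220,113),.01),((122,206),(218,165),.019),((150,267),(262,215),.028),((97,152),(150,267),0.01),((215,103),(262,215),0.01)):
    p,q=P(*a,z),P(*b,z);d=q-p;print(p.round(4),q.round(4),np.linalg.norm(d).round(4),np.degrees(np.arctan2(d[1],d[0])).round(1))
R=Ro.from_rotvec(c['s']['orientation']).as_matrix();print(R.round(3),c['s']['q'].round(3) if hasattr(c['s']['q'],'round') else c['s']['q'])
print('cam',-np.array(c['R']).T@c['t'])
E
```

```text
[ 0.4381 -0.2463  0.    ] [ 0.4388 -0.2213  0.    ] 0.025 88.3
[ 0.438  -0.2441  0.01  ] [ 0.4388 -0.2207  0.01  ] 0.0235 88.1
[ 0.4452 -0.2437  0.019 ] [ 0.4455 -0.2244  0.019 ] 0.0193 89.2
[ 0.4554 -0.2427  0.028 ] [ 0.4549 -0.2204  0.028 ] 0.0223 91.3
[ 0.4359 -0.2448  0.01  ] [ 0.4609 -0.2454  0.01  ] 0.025 -1.3
[ 0.4366 -0.2207  0.01  ] [ 0.4603 -0.2216  0.01  ] 0.0237 -2.0
[[-0.908  0.418 -0.002]
 [ 0.418  0.908  0.002]
 [ 0.003  0.001 -1.   ]] [-0.586 -0.065  1.858  0.     1.352 -1.725]
cam [ 0.37495056 -0.20318383  0.29291057]
```

To row units: 0.003 m is 0.06, 0.005 m is 0.1, 0.146 rad is 0.584.

Call:
advance([
  [[0.05,0,0,0.1,0.584],[0.05,0,0,0.1,0.584],[0.05,0,0,0.1,0.584],[0.05,0,0,0.1,0.584],[0.05,0,0,0.1,0.584],[0.05,0,0,0.1,0.584],[0.05,0,0,0.1,0.584],[0.05,0,0,0.1,0.584],[0.05,0.06,0.09,0,0],[0.05,0,0,0,0]],
])

```text
t: 3.25
tool_pos: [0.4527, -0.2295, 0.1031]
orientation: [2.243, 2.199, 0.001]
force: [-0.6, -0.7, 1.0]
opening: 0.0497
gripper_force: 0.0
```

```bash
python3 - <<'E'
from plant import sensors
from h import *
s=sensors.read_state();print(Ro.from_rotvec(s['orientation']).as_matrix().round(3),s['tool_pos'],s['q'])
print(totool(s,np.array([.4497,-.2335,.0255])-s['tool_pos']))
E
```

```text
[[ 0.02   1.     0.001]
 [ 1.    -0.02   0.   ]
 [ 0.     0.001 -1.   ]] [ 0.45272231 -0.22953237  0.10310243] [-5.70693046e-01 -1.73912817e-02  1.88465486e+00  6.03991129e-04
  1.27396582e+00 -5.51158949e-01]
[-0.00404985 -0.00299101  0.0775994 ]
```

Call:
advance([
  [[0.04,-0.08,-0.06,0.4,0],[0.04,0,0,0.5,0],[0.04,0,0,0.4,0],[0.04,0,0,0.24,0],[0.04,0,0,0,0],[0.0,0,0,0,0],[0.0,0,0,0,0],[0.0,0,0,0,0],[0.0,0,0,0,0]],
], force=15)

```text
t: 4.15
tool_pos: [0.4492, -0.2355, 0.0265]
orientation: [2.249, 2.192, 0.0]
force: [0.1, 0.1, 0.4]
opening: 0.0124
gripper_force: 0.3
```

Call:
advance([
  [[0.0,0,0,0,0],[0.0,0,0,0,0],[0.0,0,0,-0.4,0],[0.0,0,0,-0.8,0],[0.0,0,0,-0.9,0],[0.0,0,0,0,0]],
], force=20)

```text
t: 4.75
tool_pos: [0.4522, -0.2375, 0.1376]
orientation: [2.242, 2.185, 0.004]
force: [1.2, -0.1, 0.8]
opening: 0.0102
gripper_force: 20.0
```

```bash
python3 - <<'E'
from plant import sensors
from h import *
s=sensors.read_state()
print(totool(s,np.array([.4957,-.008,.13])-s['tool_pos']),s['q'])
E
```

```text
[0.23055742 0.0374539  0.00664049] [-5.83996011e-01 -5.62533978e-02  1.85596253e+00  7.03257199e-05
  1.33097263e+00 -5.58085582e-01]
```

To row units: 0.046 m is 0.92, 0.0075 m is 0.15, -0.13 rad is -0.52.

Call:
advance([
  [[0.0,0.92,0.15,0,0],[0.0,0.92,0.15,0,0],[0.0,0.92,0.15,0,0],[0.0,0.92,0.15,0,0],[0.0,0.92,0.15,0,0],[0.0,0,0,0,-0.52],[0.0,0,0,0,-0.52],[0.0,0,0,0,-0.52],[0.0,0,0,0,0],[0.0,0,0,0,0]],
])

```text
t: 5.75
tool_pos: [0.4918, -0.0062, 0.1301]
orientation: [-1.787, -2.583, 0.001]
force: [-0.2, 0.4, -0.2]
opening: 0.0099
gripper_force: 20.0
```

```bash
python3 snap.py w3; python3 - <<'E'
from plant import sensors
from h import *;import pickle
c=pickle.load(open('w3.pkl','rb'));s=sensors.read_state();R=Ro.from_rotvec(s['orientation']).as_matrix()
print('ytool',np.degrees(np.arctan2(R[1,1],R[0,1])),s['tool_pos'],totool(s,np.array([.4957,-.008,.096])-s['tool_pos']))
for k in blobs(c['image'],(5,150,120),(18,255,255),100)[:1]:print(cv2.boundingRect(k),cv2.minAreaRect(k))
im=c['image'][:,:,::-1];cv2.imwrite('pics/w3c.png',cv2.resize(im[120:320,180:440],None,fx=3,fy=3,interpolation=cv2.INTER_CUBIC))
E
```

```text
ytool 20.632458065781243 [ 0.49183277 -0.00626853  0.13021655] [-0.00299262  0.00302642  0.03421419]
(301, 223, 40, 53) ((320.5, 249.0), (52.0, 39.0), 90.0)
```

View pics/w3c.png

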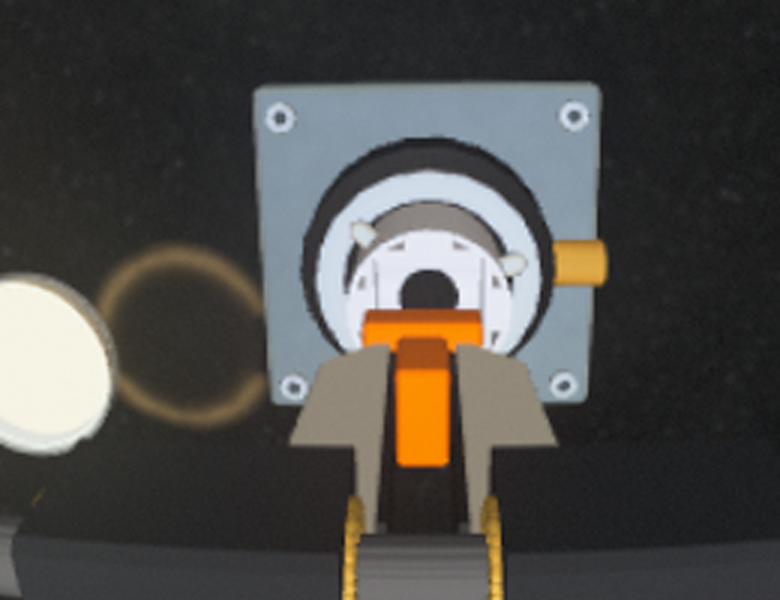

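Filter held straight and square to the cell. In the crop the foot corners are at (255,87), (600,85), (272,402) and (585,402). The barrel's top spans columns 345–515 and the pins are at (362,233) and (513,265). I'll refine the cell's centre from these.

```bash
python3 - <<'E'
from h import *;import pickle
c=pickle.load(open('w3.pkl','rb'));s=c['s'];w1=pickle.load(open('w1.pkl','rb'))
P=lambda u,v,z:plane(c,180+u/3,120+v/3,z,True)
q=[P(u,v,.012) for u,v in((255,87),(600,85),(585,402),(272,402))]
print(np.round(q,4).tolist(),np.mean(q,0))
for i in range(4):
    d=q[(i+1)%4]-q[i];print(np.linalg.norm(d).round(4),(np.degrees(np.arctan2(d[1],d[0]))%90).round(1))
print('rim lr',P(345,320,.06),P(515,320,.06),'top',P(429,228,.06),'hole c',P(429,293,.05))
print('hole two',two(ray(c,180+429/3,120+293/3,True),ray(w1,235+281/4.5,135+339/4.5,True)))
C=np.array([.4957,-.008,0])
for p in((362,233),(513,265)):
    x=P(*p,.0465);print('pin',x,np.linalg.norm((x-C)[:2]),np.degrees(np.arctan2(*(x-C)[[1,0]])))
R=Ro.from_rotvec(s['orientation']).as_matrix()
print('tip mid of frame',P(422,310,.13-.0165),)
E
```

```text
[[0.4298, 0.0211, 0.012], [0.5249, 0.0575, 0.012], [0.5616, -0.0384, 0.012], [0.4661, -0.0742, 0.012]] [ 0.49559664 -0.00850102  0.012     ]
0.1018 21.0
0.1027 21.0
0.1021 20.5
0.1019 20.8
rim lr [ 0.4765049  -0.01960103  0.06      ] [ 0.51744188 -0.00424947  0.06      ] top [0.48802808 0.01090669 0.06      ] hole c [ 0.49541709 -0.00836046  0.05      ]
hole two (array([ 0.4953999 , -0.00815771,  0.05109903]), np.float64(0.0003839893432145591))
pin [ 4.73365191e-01 -3.53648858e-05  4.65000000e-02] 0.023712425165004485 160.3736695503409
pin [0.51412937 0.00578602 0.0465    ] 0.02301512878807631 36.798186166834896
tip mid of frame [0.48694779 0.00862543 0.1135    ]
```

To row units: 0.008 m is 0.16, -0.0033 m is -0.066.

Call:
advance([
  [[0.0,-0.066,0.056,0.2,0],[0.0,0,0,0.4,0],[0.0,0,0,0.16,0],[0.0,0,0,0,0],[0.0,0,0,0,0]],
])

```text
t: 6.3
tool_pos: [0.4958, -0.0084, 0.0926]
orientation: [-1.783, -2.586, 0.0]
force: [0.7, -0.5, 0.4]
opening: 0.0097
gripper_force: 20.0
```

```bash
python3 - <<'E'
from plant import sensors
from h import *
for i in range(1):
    s=sensors.read_state();print(totool(s,np.array([.4955,-.0082,.076])-s['tool_pos']),s['force'],s['wrist_torque'])
E
```

```text
[ 0.00025405 -0.00018614  0.01657718] [ 0.70122226 -0.48776232  0.42637378] [-0.04978903  0.0804664   0.04048951]
```

To row units: 0.004 m is 0.08, 0.003 m is 0.06.

Call:
advance([
  [[0.0,0,0,0.08,0],[0.0,0,0,0.08,0],[0.0,0,0,0.08,0],[0.0,0,0,0.06,0],[0.0,0,0,0,0]],
])

```text
t: 6.8
tool_pos: [0.496, -0.0086, 0.0775]
orientation: [1.782, 2.586, -0.0]
force: [0.7, -2.5, -1.0]
opening: 0.01
gripper_force: 20.0
```

Call:
advance([
  [[0.0,0,0,0.02,0],[0.0,0,0,0.03,0],[0.0,0,0,0.03,0],[0.0,0,0,0,0]],
])

```text
t: 7.2
tool_pos: [0.4962, -0.0085, 0.0753]
orientation: [1.782, 2.587, -0.0]
force: [-8.2, -2.4, 17.3]
opening: 0.0098
gripper_force: 20.0
```

To row units: -0.045 m is -0.9, -0.03 m is -0.6.

Call:
advance([
  [[0.0,0,0,-0.04,0],[0.03,0,0,0,0],[0.03,0,0,0,0],[0.05,0,0,-0.2,0],[0.093,0,0,-0.6,0],[0.093,0,0,-0.9,0],[0.093,0,0,-0.9,0],[0.093,0,0,0,0],[0.093,0,0,0,0]],
])

```text
t: 8.1
tool_pos: [0.497, -0.0082, 0.2077]
orientation: [1.781, 2.584, 0.003]
force: [-0.0, -0.5, -0.8]
opening: 0.0691
gripper_force: 0.0
```

```bash
python3 snap.py w4; python3 - <<'E'
from h import *;import pickle
c=pickle.load(open('w4.pkl','rb'));s=c['s'];im=c['image']
print(s['tool_pos'],totool(s,np.array([.5085,.217,.2])-s['tool_pos']))
cl=np.zeros((400,800,3),np.uint8)
cl[:,:]=cv2.resize(im[100:280,180:540,::-1],(800,400),interpolation=cv2.INTER_CUBIC);cv2.imwrite('pics/w4c.png',cl)
for k in blobs(im,(5,150,120),(18,255,255),50)[:2]:
    print(cv2.boundingRect(k))
for k in blobs(im,(100,120,40),(125,255,255),200)[:4]:
    print(cv2.boundingRect(k), cv2.contourArea(k))
E
```

```text
[ 0.49589689 -0.00812807  0.20584998] [0.20588225 0.09194316 0.00588755]
(308, 180, 23, 25)
(372, 0, 63, 35) 665.0
```

View pics/w4c.png

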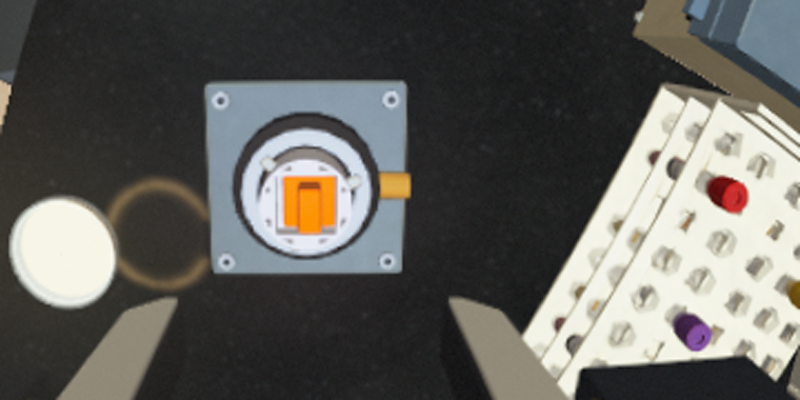

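The filter is seated flush in the recess, with its orange tab at (310,205) standing up. Next is the collar: go over it and turn the closing axis to world y.

To row units: 0.041 m is 0.82, 0.0184 m is 0.368, -0.15 rad is -0.6.

Call:
advance([
  [[0.093,0.82,0.368,0,0],[0.093,0.82,0.368,0,0],[0.093,0.82,0.368,0,0],[0.093,0.82,0.368,0,0],[0.093,0.82,0.368,0,0],[0.093,0,0,0.14,-0.6],[0.093,0,0,0.14,-0.6],[0.093,0,0,0.14,-0.6],[0.093,0,0,0.14,-0.6],[0.093,0,0,0.14,-0.6],[0.093,0,0,0.14,-0.6],[0.093,0,0,0.14,-0.6],[0.093,0,0,0.14,-0.6],[0.093,0,0,0,0],[0.093,0,0,0,0]],
])

```text
t: 9.65
tool_pos: [0.5078, 0.2158, 0.1482]
orientation: [-0.018, -3.139, 0.001]
force: [0.6, 0.1, -0.4]
opening: 0.0929
gripper_force: 0.0
```

```bash
python3 snap.py w5; python3 - <<'E'
from h import *;import pickle
c=pickle.load(open('w5.pkl','rb'));s=c['s'];im=c['image']
R=Ro.from_rotvec(s['orientation']).as_matrix();print(s['tool_pos'],s['q'],np.degrees(np.arctan2(R[1,1],R[0,1])))
for k in blobs(im,(100,120,40),(125,255,255),300)[:4]: print(cv2.boundingRect(k), cv2.contourArea(k))
cv2.imwrite('pics/w5c.png',cv2.resize(im[100:300,180:460,::-1],None,fx=2.8,fy=2.8,interpolation=cv2.INTER_CUBIC))
E
```

```text
[0.50828764 0.21592375 0.14888893] [ 3.08823467e-01  5.85301937e-02  1.71964442e+00  5.86714671e-05
  1.36501937e+00 -1.25087103e+00] 89.36324237935622
(288, 162, 72, 76) 4208.5
(595, 340, 38, 58) 343.0
```

View pics/w5c.png

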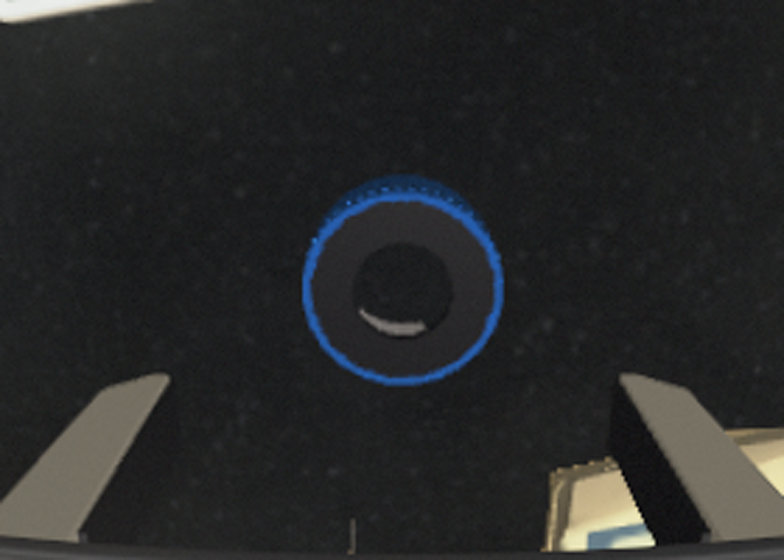

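The collar's blue top rim spans columns 302–504 and rows 190–387, so its centre is at (403,289).

```bash
python3 - <<'E'
from h import *;import pickle
c=pickle.load(open('w5.pkl','rb'));s=c['s'];w1=pickle.load(open('w1.pkl','rb'));T=pickle.load(open('top0.pkl','rb'))
P=lambda u,v,z:plane(c,180+u/2.8,100+v/2.8,z,True)
for z in(.03,.035,.04):
    l,r,t,b=[P(*x,z) for x in((302,286),(504,286),(403,190),(403,387))]
    print(z,np.linalg.norm(l-r),np.linalg.norm(t-b),(l+r)/2,(t+b)/2,totool(s,(t+b)/2-s['tool_pos']))
print(two(ray(c,180+403/2.8,100+289/2.8,True),ray(T,255.2,190.6)))
print('box corner',[P(*x,.07).round(3) for x in((550,470),(784,430))])
E
```

```text
0.03 0.06610206835558788 0.06739627138435533 [0.51048844 0.21973836 0.03      ] [0.51247965 0.21969364 0.03      ] [-0.00433271  0.00386964  0.11888068]
0.035 0.06488189558500666 0.06615220902401414 [0.50900989 0.21969916 0.035     ] [0.51096434 0.21965527 0.035     ] [-0.00281024  0.00381219  0.11388304]
0.04 0.0636617228144254 0.06490814666367276 [0.50753133 0.21965997 0.04      ] [0.50944903 0.21961691 0.04      ] [-0.00128776  0.00375474  0.1088854 ]
(array([0.50524093, 0.21825779, 0.04582389]), np.float64(0.003914915811555164))
box corner [array([0.558, 0.264, 0.07 ]), array([0.548, 0.34 , 0.07 ])]
```

To row units: 0.0037 m is 0.074, -0.0027 m is -0.054.

Call:
advance([
  [[0.093,-0.054,0.074,0.4,0],[0.093,0,0,0.8,0],[0.093,0,0,0.7,0],[0.093,0,0,0.4,0],[0.093,0,0,0.28,0],[0.093,0,0,0,0],[0.05,0,0,0,0],[0.05,0,0,0,0],[0.05,0,0,0,0],[0.05,0,0,0,0],[0.05,0,0,0,0]],
], force=40)

```text
t: 10.8
tool_pos: [0.5123, 0.2199, 0.0217]
orientation: [0.011, 3.14, 0.001]
force: [-0.1, -0.8, 5.4]
opening: 0.0639
gripper_force: 40.0
```

```bash
python3 - <<'E'
from plant import sensors
s=sensors.read_state();print(s['force'],s['wrist_torque'],s['tool_pos'])
E
```

```text
[-0.09672451 -0.76339755  5.41629581] [-0.23377156  0.1117894  -0.00592044] [0.51233784 0.21987546 0.0216844 ]
```

Call:
advance([
  [[0.05,0,0,-0.4,0],[0.05,0,0,-0.8,0],[0.05,0,0,-0.9,0],[0.05,0,0,-0.1,0],[0.05,0,0,0,0]],
])

```text
t: 11.3
tool_pos: [0.5129, 0.2202, 0.1327]
orientation: [0.011, 3.138, 0.002]
force: [-1.3, -0.4, -0.8]
opening: 0.0637
gripper_force: 40.0
```

```bash
python3 snap.py w6; python3 - <<'E'
from h import *;import pickle
c=pickle.load(open('w6.pkl','rb'));s=c['s'];im=c['image']
R=Ro.from_rotvec(s['orientation']).as_matrix();print(s['tool_pos'],s['q'],np.degrees(np.arctan2(R[1,1],R[0,1])),s['opening'],s['force'])
print(totool(s,np.array([.4957,-.0083,.13])-s['tool_pos']))
cv2.imwrite('pics/w6c.png',cv2.resize(im[130:330,180:460,::-1],None,fx=2.8,fy=2.8,interpolation=cv2.INTER_CUBIC))
E
```

```text
[0.51153171 0.2197571  0.1304509 ] [ 3.13650932e-01  8.55502765e-02  1.72632336e+00  3.18666076e-05
  1.32930437e+00 -1.25034084e+00] 89.6096930221457 0.06344271839597587 [ 0.27738821 -0.25380169 -1.36089787]
[ 0.01427796 -0.22815973  0.00040892]
```

View pics/w6c.png

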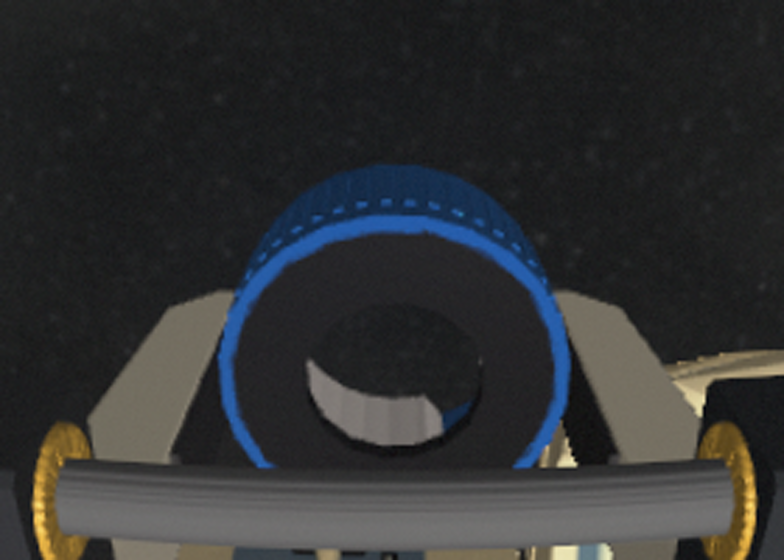

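The collar is held level. Through its opening the bright bore land ends at crop pixel (440,397) on the underside edge, and the blue keyway wall starts there. That edge gives the keyway angle.

```bash
python3 - <<'E'
from h import *;import pickle
c=pickle.load(open('w6.pkl','rb'));s=c['s'];p0=np.array(s['tool_pos'])
zu=p0[2]-.0215;zt=zu+.035
P=lambda u,v,z:plane(c,180+u/2.8,130+v/2.8,z,True)
l,r,t=P(220,360,zt),P(570,360,zt),P(395,217,zt)
print('top l,r,t',l,r,t,'width',np.linalg.norm(l-r))
cen=(l+r)/2;cx=t[0]+.033;print('centre est',cx,cen[1],'tcp',p0)
C=np.array([cx,cen[1]])
for C in (C,p0[:2]):
  for q in((440,397),(438,400),(310,365),(375,395)):
    x=P(*q,zu)[:2]-C;print(q,np.hypot(*x),np.degrees(np.arctan2(x[1],x[0])))
E
```

```text
top l,r,t [0.50731552 0.18913757 0.1439509 ] [0.50785506 0.2536785  0.1439509 ] [0.47979655 0.22156353 0.1439509 ] width 0.06454318592442666
centre est 0.5127965518973544 0.22140803414115806 tcp [0.51153171 0.2197571  0.1304509 ]
(440, 397) 0.024529408976066442 24.95206451326209
(438, 400) 0.025076272406243397 23.242071816278592
(310, 365) 0.02373568630522955 -54.90250967926914
(375, 395) 0.022043600501119157 -12.31602000603696
(440, 397) 0.026390238070341052 27.043842950985848
(438, 400) 0.026909207565480344 25.409771140553445
(310, 365) 0.023197185631071413 -49.995904604452576
(375, 395) 0.023004354670629414 -7.621539720852922
```

To row units: -0.0456 m is -0.912, 0.0029 m is 0.058, 0.14 rad is 0.56.

Call:
advance([
  [[0.05,0.058,-0.912,0,0],[0.05,0.058,-0.912,0,0],[0.05,0.058,-0.912,0,0],[0.05,0.058,-0.912,0,0],[0.05,0.058,-0.912,0,0],[0.05,0,0,0,0.56],[0.05,0,0,0,0],[0.05,0,0,0,0]],
])

```text
t: 12.15
tool_pos: [0.4943, -0.0078, 0.1288]
orientation: [-0.225, -3.13, -0.001]
force: [0.0, 0.4, -1.5]
opening: 0.0636
gripper_force: 40.0
```

```bash
python3 - <<'E'
from plant import sensors
from h import *
s=sensors.read_state();R=Ro.from_rotvec(s['orientation']).as_matrix()
print(s['q'],np.degrees(np.arctan2(R[1,1],R[0,1])),totool(s,np.array([.4956,-.0083,.085])-s['tool_pos']),s['force'])
E
```

```text
[-1.19639112e-01 -7.89993728e-02  1.89442007e+00  2.97280905e-04
  1.32931163e+00 -1.54683711e+00] 81.76830306089511 [-0.00145895 -0.00037148  0.04379413] [ 0.01772939  0.3565051  -1.54673569]
```

Units first: shifts go in shares of 50 mm and turns go in units of 0.25 rad. So 0.018 m is 0.36, 0.015 m is 0.3.

Call:
advance([
  [[0.05,-0.03,-0.008,0.3,0],[0.05,0,0,0.36,0],[0.05,0,0,0.2,0],[0.05,0,0,0,0],[0.05,0,0,0,0]],
])

```text
t: 12.65
tool_pos: [0.4967, -0.0083, 0.0872]
orientation: [-0.228, -3.132, -0.0]
force: [-1.1, -0.3, -1.0]
opening: 0.0636
gripper_force: 40.0
```

Call:
advance([
  [[0.05,0,0,0.08,0],[0.05,0,0,0.08,0],[0.05,0,0,0.08,0],[0.05,0,0,0,0]],
])

```text
t: 13.05
tool_pos: [0.4965, -0.0088, 0.075]
orientation: [-0.23, -3.132, -0.0]
force: [-0.2, -1.1, -0.9]
opening: 0.0635
gripper_force: 40.0
```

Call:
advance([
  [[0.05,0.012,0,0.06,0],[0.05,0,0,0.06,0],[0.05,0,0,0.04,0],[0.05,0,0,0,0]],
])

```text
t: 13.45
tool_pos: [0.4965, -0.0088, 0.0675]
orientation: [0.23, 3.133, -0.0]
force: [1.4, -1.6, -2.0]
opening: 0.0634
gripper_force: 40.0
```

Call:
advance([
  [[0.05,0,0,0.03,0],[0.05,0,0,0.03,0],[0.05,0,0,0,0]],
])

```text
t: 13.75
tool_pos: [0.497, -0.0093, 0.0649]
orientation: [0.23, 3.132, -0.002]
force: [1.7, -4.4, -1.8]
opening: 0.0634
gripper_force: 40.0
```

The underside is already past the pin tops with no upward force, so the keyways look matched. Going down to the spring.

Call:
advance([
  [[0.05,0,0,0.04,0],[0.05,0,0,0.04,0],[0.05,0,0,0,0]],
])

```text
t: 14.05
tool_pos: [0.4969, -0.0093, 0.0606]
orientation: [0.23, 3.132, -0.001]
force: [3.4, -5.2, -2.9]
opening: 0.0642
gripper_force: 40.0
```

Call:
advance([
  [[0.05,0,0,0.03,0],[0.05,0,0,0.03,0],[0.05,0,0,0,0]],
])

```text
t: 14.35
tool_pos: [0.497, -0.0093, 0.058]
orientation: [0.23, 3.132, -0.001]
force: [2.9, -4.8, 0.3]
opening: 0.0636
gripper_force: 40.0
```

```bash
python3 - <<'E'
from plant import sensors
s=sensors.read_state();print(s['tool_pos'],s['force'],s['wrist_torque'])
E
```

```text
[ 0.49700056 -0.00928304  0.05795372] [ 2.94149012 -4.83576921  0.3436329 ] [-1.01176993 -0.55431991  0.22669248]
```

Call:
advance([
  [[0.05,-0.01,-0.014,0.02,0],[0.05,0,0,0.02,0],[0.05,0,0,0,0]],
])

```text
t: 14.65
tool_pos: [0.4971, -0.0095, 0.0561]
orientation: [0.23, 3.132, 0.0]
force: [-0.1, -2.8, 5.0]
opening: 0.0636
gripper_force: 40.0
```

Call:
advance([
  [[0.05,0,0,0.02,0],[0.05,0,0,0.02,0],[0.05,0,0,0,0]],
])

```text
t: 14.95
tool_pos: [0.4971, -0.0095, 0.0546]
orientation: [0.23, 3.133, 0.0]
force: [-3.8, -2.6, 10.1]
opening: 0.0636
gripper_force: 40.0
```

Call:
advance([
  [[0.05,0,0,0.02,0],[0.05,0,0,0,0]],
])

```text
t: 15.15
tool_pos: [0.4972, -0.0095, 0.0545]
orientation: [0.23, 3.133, -0.0]
force: [-7.9, -1.5, 20.3]
opening: 0.0638
gripper_force: 40.0
```

Call:
advance([
  [[0.05,0,0,0.006,0],[0.05,0,0,0,0],[0.05,0,0,0,0],[0.05,0,0,0,0],[0.05,0,0,0,0]],
])

```text
t: 15.65
tool_pos: [0.4973, -0.0095, 0.0545]
orientation: [0.23, 3.133, -0.0]
force: [-9.4, -1.6, 23.0]
opening: 0.0639
gripper_force: 40.0
```

```bash
python3 - <<'E'
from plant import sensors,robot,read_camera
from h import *
s=sensors.read_state();print(s['tool_pos'],s['force'],s['gripper_force'])
c=read_camera('wrist')
for k in blobs(c['image'],(5,150,120),(18,255,255),20)[:2]:print(cv2.boundingRect(k),[ (plane(c,*k[:,0].mean(0),.078,True)).round(3)])
E
```

```text
[ 0.49725874 -0.00949426  0.05450362] [-9.36826579 -1.62274669 23.03648286] 40.0060499743995
(295, 237, 57, 56) [array([ 0.485, -0.007,  0.078])]
```

```bash
python3 -c "
from plant import robot
print(robot.close_job())"
```

```text
the job is handed in; nothing more can be done
None
```

I handed the job in at about 15.7 s: the filter is seated flush in the recess, and the gripper is still holding the collar (keyways over the pins) at the spring's stop, pushing down with about 23 N; the moves stayed clear of the beaker, timer and dish.

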